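# Load the last mould cup with its hexagonal nut, using tongs

### The job

One of the three clear mould cups on the casting bench is still empty. Take the spring tongs out of their wooden stand and with them pick up the loose hexagonal nut, which has been degreased and must not be touched by the gripper's fingers, and set it down gently (not dropped) upright on the floor of the empty cup, near its middle. Then put the tongs back upright in their stand and let go.

Things in the scene. Friction and masses are not known exactly. Their poses are not given: they have to be found in the camera images.
- tongs: Steel spring tongs, 138 mm tall, 100 g, upright in the stand, jaws down. Origin midway between the jaws' feet; z up, y the closing direction (half a turn about z is the same). Each jaw: an outer finger plate on top (24 mm wide in x, 82 to 130 mm up), below it a straight leg 14 mm wide in x, 3 mm thick, down to the foot. Open: plates 58 mm apart outside; legs 42 mm apart inside, 48 mm outside.
- tongs_grip (a point): Point of the tongs between the two finger plates, 108 mm above their feet on the axis: the place to take them from above, one gripper finger on the outer face of each plate (58 mm apart when open). Axes as the tongs' own. Between the plates is a guide block 18 mm wide (108 to 138 mm up).
- jaw_left (a joint): Inward travel of the left jaw: 0 open, at most 0.014 m; the right jaw is alike. Both slide straight in as the plates are squeezed and spring back: 3.2 N on each plate when open, 0.4 N more per mm. Plates squeezed to 48 mm hold the tongs safely, legs 32 mm apart; pinching the 24 mm nut they stand 40 mm apart.
- tong_stand: Wooden tongs stand, fixed on the mat: a narrow open-topped box 38 mm (x) by 76 mm (y), 52 mm high with a flared lip up to 60 mm, on a 70 x 100 mm foot. Origin: centre of its underside, z up. Its well is 28 mm (x) by 66 mm (y), its floor 5 mm above the origin; the tongs' feet rest on that floor, the tongs' y along the stand's y.
- nut: The tall steel hexagonal nut standing loose on the mat, not in a cup: 24 mm across flats, 28 mm across corners, 24 mm tall, dark bore on top, about 70 g. Origin: centre of its underside; z its axis; flats face its y axis and every 60 degrees on. Near it on the mat: a flat round collar 36 mm wide and a low square nut of 32 mm. Two like nuts stand in the other cups.
- cup: The empty clear plastic mould cup, the only one of three with nothing in it, loose on the mat: 82 mm across the rim, 72 mm at the foot, 30 mm tall, walls 3 mm, 150 g. Origin: centre of its underside; its inner floor, 66 mm across, lies 4 mm above that. All stand on a blue mat whose surface is 4 mm above the table top.
Not all that is in view belongs to the job. Leave any purple look-alike of the cup alone.

How it is judged:
By the outcome, as a careful person would: the job done as asked, in the order asked, and still so for the second after the job is handed in, with the robot touching nothing.
It also fails if it takes over 54 s, if anything falls off the work surface, if the arm or the gripper's body presses on something with over 40 N, if the wrist force passes 120 N, or if a joint passes its speed limit or range.

### The arm

A 6-joint arm with a two-finger parallel gripper is mounted at the origin on the work surface. World frame = base frame: x ahead of the robot, y to its left, z up, the work surface at z = 0. Lengths are in m, angles in rad, forces in N, time in s.
With the tool pointing down it reaches from about 0.3 to 0.75 m from the base axis. Payload 8.5 kg.
Tool frame: the origin (TCP) lies at the very end of the fingers, on their centre line; the grasp point (between the pads) lies 19 mm behind it; z points along the fingers, y is the direction in which the jaws open and shut (so a half turn about z gives the same grasp; the last joint's range is limited). The gripper opens to 85 mm and grips with 20 to 120 N. Pads are 22 mm wide; open, the fingers measure 114 mm over their backs; the gripper's body (76 mm by 85 mm) begins 54 mm behind the grasp point. The pads swing forward as they close: fully open they stand 13 mm farther back than shut.
Start: joints at [-1.359, 0.381, 1.297, -0, 1.464, -0.215], TCP at [0.228, -0.501, 0.231] pointing down, gripper open.
Joint ranges: [-3.11, 3.11], [-0.89, 2.33], [0.22, 2.48], [-1.42, 4.56], [0.17, 2.85], [-2.88, 2.88]. Speed limits (rad/s): [2.39, 2.39, 3.14, 3.14, 3.14, 3.14].

### API

Orientations are given as a unit quaternion [w, x, y, z].
In Python, from cell import manip gives the robot as it stands. The module is installed in compiled form; this text tells all that it offers.
- The arm moves only by the tool servo_tool, never from a script. Its argument "deltas" is one flat list of numbers, 4 for each row, row after row: the shift along the tool's x, y, z normalised to -1 to 1, where 1 is 60 mm, then the turn about the tool's z normalised to -1 to 1, where 1 is 0.12 rad. In form: [tx, ty, tz, twist, tx, ty, tz, twist, ...]. A call has 1 to 12 rows; each row shifts and turns the commanded pose from where the row before left it, along the tool's axes as they then stand; what a row does not reach is not made up. A row lasts 1/8 s, in which the tool goes at most 62.5 mm and 10.7 degrees, less where a joint would pass 70% of its speed; a pose out of reach is approached as far as the arm can. A call with a number of a shift or a turn outside -1 to 1 is refused whole. A call with a gripper value outside its range is refused whole. "fingers" is the finger opening in mm, from 0 to 85.4, set as the call begins (left out, the last holds). The fingers move at their own pace and stop on an object; "grip_force" is the grip in N (left out, the last holds). Time passes only in rows, so rows that do not move let the fingers close. It gives the time, the measured TCP pose, the force and the opening at its end, in the units of the state.
- manip.get_obs(): the state, without advancing time (a new reading comes with each control period).
- manip.snapshot(name): name is "scene" or "top" or "wrist"; returns a dict with "frame" (480x640x3 uint8, red, green, blue), "K" (3x3 intrinsics, pixels), "R" (3x3) and "t" (3): a world point X has camera coordinates R X + t. Camera axes: x right, y down, z forward; pixel columns grow to the right and rows downward; lengths in m; the calibration is good to about 2 mm. A picture is of the moment at which its call begins. There is no depth.
- manip.finish_job(): hands the job in, once; it reports no verdict.
The state is a dict: "t": time; "joint_positions": joint angles; "joint_vel": joint speeds; "joint_efforts": joint torques, N m; "tool_pos": TCP position; "eef_rot": TCP orientation; "force": force on the tool from outside, world axes, zero at the start; "moment": the same for the moment, N m; "finger_gap": finger opening in m.
Only numpy, scipy, OpenCV 4.12 (cv2) and the standard library are available. Lean on these libraries where they do the work, as an engineer would, in place of code of your own. Each camera call takes 0.05 s, during which the arm holds its last target. There are 200 camera calls.

## Working session

There is one attempt and no reset: what is moved stays moved. The work goes in short steps, Python scripts to look and compute and a tool call to move; the robot and the scene stay as the last step left them, time stands still between calls to the robot, and variables do not carry over. Pictures are saved under pics/ and viewed, about 8 in all and at most 12, crops included, and the job is handed in when it is done.

Besides the shell and the picture viewer there is one more tool, called after ">>>" by a JSON object that holds its "op" and its "data", one argument or row to a line. servo_tool: Moves the arm, as the interface text tells. Scaled input: -1 to 1 covers 60 mm each way for a shift and 0.12 rad each way for a turn. Its arguments: {"type":"object","properties":{"deltas":{"type":"array"},"fingers":{"type":"number"},"grip_force":{"type":"number"}},"required":["deltas"]}

```bash
mkdir -p pics; cat > h.py <<'E'
import numpy as np, cv2
from cell import manip
def snap(n,f):
    s=manip.snapshot(n); np.savez('pics/'+f+'.npz',K=s['K'],R=s['R'],t=s['t'],frame=s['frame'])
    cv2.imwrite('pics/'+f+'.png',s['frame'][:,:,::-1]); return s
def load(f): return np.load('pics/'+f+'.npz')
def ray(s,u,v,z):
    d=s['R'].T@np.linalg.solve(s['K'],[u,v,1]); c=-s['R'].T@s['t']
    return c+d*(z-c[2])/d[2]
def proj(s,X):
    p=s['K']@(s['R']@np.array(X,float)+s['t']); return p[:2]/p[2]
def crop(f,u0,v0,u1,v1,k,out):
    im=load(f)['frame'][v0:v1,u0:u1,::-1]; cv2.imwrite('pics/'+out+'.png',cv2.resize(im,None,fx=k,fy=k,interpolation=cv2.INTER_CUBIC))
E
python3 - <<'E'
from h import *
for n in('top','scene'):
    s=snap(n,n+'0'); print(n,-s['R'].T@s['t'],s['K'][0,0],s['R'].round(2).tolist())
o=manip.get_obs();print(o['tool_pos'],o['eef_rot'],o['finger_gap'],o['t'])
E
```

```text
top [0.32310793 0.06908732 0.84769653] 442.48785585943733 [[-0.01, -1.0, 0.01], [-1.0, 0.01, -0.09], [0.09, -0.01, -1.0]]
scene [ 1.04508894 -0.07334142  0.57229241] 463.8971180633918 [[0.2, 0.98, 0.01], [0.56, -0.11, -0.82], [-0.8, 0.17, -0.57]]
[ 0.22758094 -0.50041532  0.23077284] [-6.59170473e-04  9.77319623e-01  2.11768554e-01 -1.65816454e-05] 0.0850143349703356 0.1
```

View pics/top0.png

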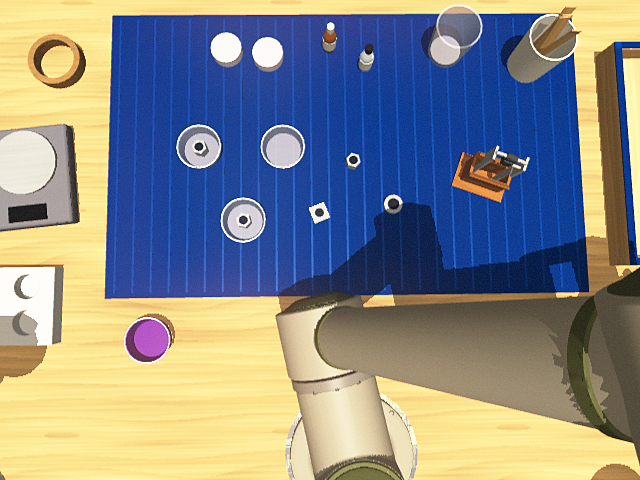

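View pics/scene0.png

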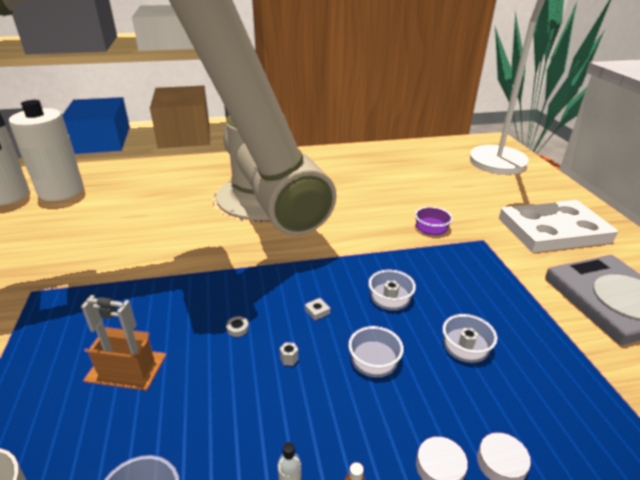

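Candidates in the top view are the hex nut (353,160), the collar (393,204) and the square nut (319,212). Two cups hold nuts, at (200,147) and (243,220), and the cup at (283,146) looks empty. The stand with the tongs is at about (490,172). I'll confirm these in an enlarged crop.

```bash
python3 - <<'E'
from h import *
f=load('top0')['frame'][:,:,::-1]; g=load('scene0')['frame'][:,:,::-1]
r=lambda a,k:cv2.resize(a,None,fx=k,fy=k,interpolation=cv2.INTER_CUBIC)
a=r(f[115:190,250:375],3.2)   #400x240
a=cv2.copyMakeBorder(a,0,0,0,0,0)
b=r(f[135:210,445:545],4)     #400x300
c=r(g[325:385,270:410],400/140) 
d=r(g[285:395,75:175],4)      #400x440
L=np.vstack([a,b]);  R=d
H=max(len(L),len(R)); R=cv2.copyMakeBorder(R,0,H-len(R),0,0,0)
cv2.imwrite('pics/m1.png',np.hstack([L,R]));print(L.shape)
E
```

```text
(540, 400, 3)
```

View pics/m1.png

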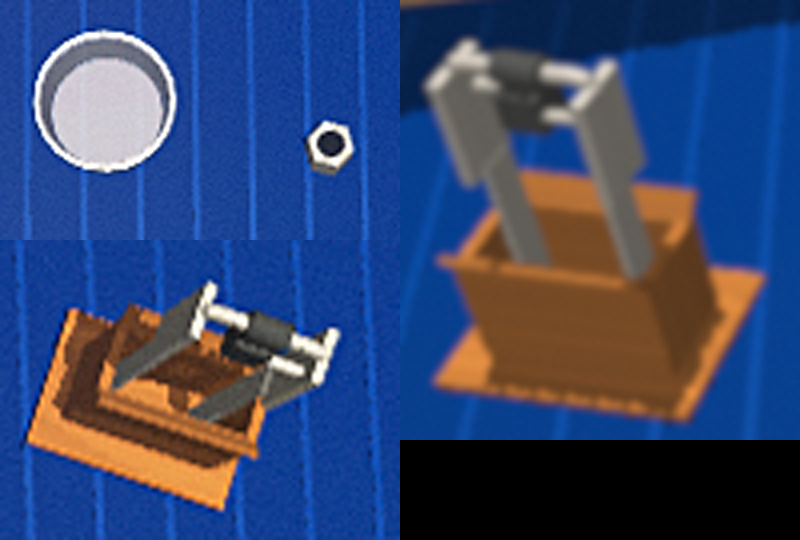

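```bash
python3 - <<'E'
from h import *
s=load('top0'); g=load('scene0')
B=lambda x,y,z:ray(s,445+x/4,135+(y-240)/4,z)
A=lambda x,y,z:ray(s,250+x/3.2,115+y/3.2,z)
print('nut',A(331,144,.028),ray(g,289,346,.028)); print('cup',A(105,101,.034),'d',np.linalg.norm(A(35,101,.034)-A(176,101,.034)))
c=[B(72,308,.008),B(28,442,.008),B(222,508,.008)]
print('foot',c,np.linalg.norm(c[0]-c[1]),np.linalg.norm(c[1]-c[2]),(c[0]+c[2])/2)
e=c[2]-c[1]; print('ydir deg',np.degrees(np.arctan2(e[1],e[0])))
p=[B(213,285,.139),B(193,318,.139),B(338,330,.139),B(322,382,.139)];print(np.array(p),np.mean(p,0))
D=lambda x,y,z:ray(g,75+(x-400)/4,285+y/4,z)
print(D(433,382,.008),D(688,420,.008),D(765,275,.008),'c',(D(433,382,.008)+D(765,275,.008))/2)
E
```

```text
nut [ 0.54438642 -0.01436614  0.028     ] [ 0.54342936 -0.01160156  0.028     ]
cup [0.56964748 0.11853649 0.034     ] d 0.08267152113653058
foot [array([ 0.5638027 , -0.23026556,  0.008     ]), array([ 0.49787033, -0.20620135,  0.008     ]), array([ 0.4646846 , -0.29894987,  0.008     ])] 0.07018664049042989 0.09850675205080321 [ 0.51424365 -0.26460772  0.008     ]
ydir deg -109.68737860808893
[[ 0.53542536 -0.24227636  0.139     ]
 [ 0.52163489 -0.23334851  0.139     ]
 [ 0.51608935 -0.2930661   0.139     ]
 [ 0.49440532 -0.28529004  0.139     ]] [ 0.51688873 -0.26349525  0.139     ]
[ 0.53430792 -0.32031075  0.008     ] [ 0.57024732 -0.22588866  0.008     ] [ 0.50407662 -0.20265639  0.008     ] c [ 0.51919227 -0.26148357  0.008     ]
```

The crop confirms that the nut is hexagonal with a dark bore and that the cup is empty. The stand centre is about (0.516,-0.263), with its y axis at about 70°. I'll move above it for a wrist view.

>>> {"op": "servo_tool", "data": {
  "deltas": [0.75, -0.2, -0.1, 0, 0.75, -0.2, -0.1, 0, 0.75, -0.2, -0.1, 0, 0.75, -0.2, -0.1, 0, 0.75, -0.2, -0.1, 0, 0.75, -0.2, -0.1, 0, 0.75, -0.2, -0.1, 0, 0.75, -0.2, -0.1, 0],
  "fingers": 85
}}

```text
t: 1.1
tool_pos: [0.5166, -0.263, 0.2792]
eef_rot: [-0.0, 0.977, 0.212, -0.0]
force: [0.0, -0.1, -0.2]
finger_gap: 0.0852
```

>>> {"op": "servo_tool", "data": {
  "deltas": [0, 0, 0, 0.92, 0, 0, 0, 0.92, 0, 0, 0, 0.92, 0, 0, 0, 0.92, 0, 0, 0, 0.92, 0, 0, 0, 0.92, 0, 0, 0, 0.92, 0, 0, 0, 0, 0, 0, 0, 0]
}}

```text
t: 2.22
tool_pos: [0.5156, -0.2642, 0.2792]
eef_rot: [-0.0, 0.985, -0.171, -0.0]
force: [0.2, -0.9, -0.9]
finger_gap: 0.0848
```

```bash
python3 - <<'E'
from h import *
s=snap('wrist','w1'); print(-s['R'].T@s['t'],s['K'][0,0],s['R'].round(2).tolist())
o=manip.get_obs();print(o['tool_pos'],o['eef_rot'],o['joint_positions'],o['t'])
E
```

```text
[ 0.57762728 -0.2837997   0.42071411] 412.0494054239788 [[-0.34, -0.94, -0.0], [-0.91, 0.32, 0.26], [-0.25, 0.09, -0.97]]
[ 0.51560423 -0.26420563  0.27918462] [-8.77782604e-05  9.85221303e-01 -1.71286184e-01 -1.41941547e-04] [-6.77769478e-01  4.06250105e-01  1.11866003e+00  1.61035033e-05
  1.61701592e+00  1.23729759e+00] 2.275
```

View pics/w1.png

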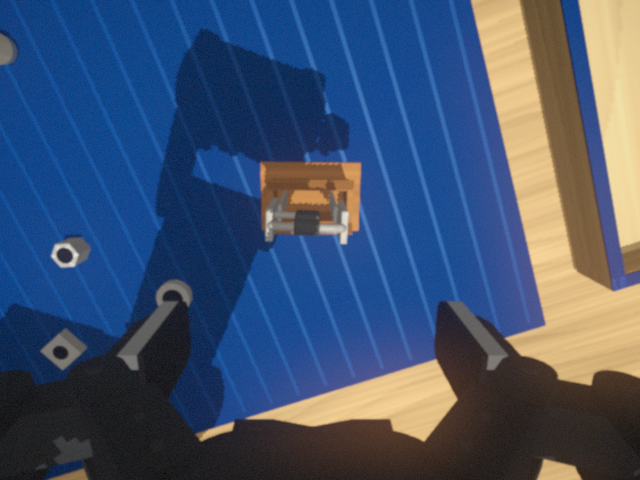

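The wrist view shows the tongs at (307,222), squared up with the gripper, the nut at (70,252) and the collar at (174,292). I'll enlarge it to measure.

```bash
python3 - <<'E'
from h import *
f=load('w1')['frame'][:,:,::-1]
r=lambda a,k:cv2.resize(a,None,fx=k,fy=k,interpolation=cv2.INTER_CUBIC)
a=r(f[155:255,250:370],4)  #480x400
b=r(f[225:275,45:97],6) #312x300
b=cv2.copyMakeBorder(b,0,100,0,0,0)
cv2.imwrite('pics/m2.png',np.hstack([a,b]))
E
```

```text
(no output)
```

View pics/m2.png

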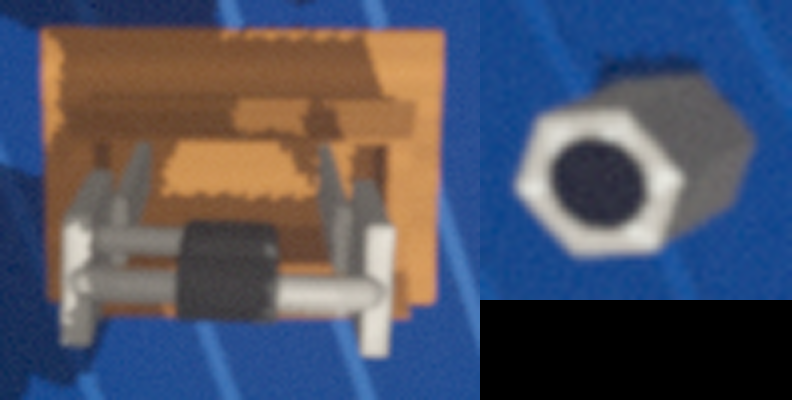

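```bash
python3 - <<'E'
from h import *
s=load('w1'); A=lambda x,y,z:ray(s,250+x/4,155+y/4,z); B=lambda x,y,z:ray(s,45+(x-480)/6,225+y/6,z)
p=np.array([A(61,222,.139),A(61,345,.139),A(391,225,.139),A(391,357,.139)]);print(p.round(4).tolist(),p.mean(0))
e=(p[2]+p[3]-p[0]-p[1])/2;print('sep',np.linalg.norm(e),np.degrees(np.arctan2(e[1],e[0])))
a,b=A(40,28,.008),A(444,30,.008); e=b-a;print('foot edge',a,b,np.linalg.norm(e),np.degrees(np.arctan2(e[1],e[0])))
n=np.array([-e[1],e[0],0])/np.linalg.norm(e)
for sg in(1,-1):print('centre',(a+b)/2+sg*n*.035)
c=np.array([B(*q,.028) for q in[(517,185),(543,108),(630,112),(683,182),(657,247),(578,255)]])
m=c.mean(0);d=c-m;print('nut',m,np.linalg.norm(d,axis=1).round(4),np.degrees(np.arctan2(d[:,1],d[:,0])).round(1))
th=np.arctan2(d[:,1],d[:,0]);print('corner mod60',np.degrees(np.angle(np.exp(6j*th).mean())/6))
from scipy.spatial.transform import Rotation as R
q=manip.get_obs()['eef_rot'];M=R.from_quat([*q[1:],q[0]]).as_matrix();print(M.round(4))
E
```

```text
[[0.5363, -0.2342, 0.139], [0.5156, -0.2262, 0.139], [0.5165, -0.2881, 0.139], [0.4938, -0.2806, 0.139]] [ 0.51554139 -0.2572685   0.139     ]
sep 0.05798234895288501 -110.99242984358575
foot edge [ 0.56415183 -0.22405143  0.008     ] [ 0.5301583  -0.31784271  0.008     ] 0.09976154181163109 -109.92244338447591
centre [ 0.58006048 -0.28287324  0.008     ]
centre [ 0.51424965 -0.2590209   0.008     ]
nut [ 0.54468996 -0.01006488  0.028     ] [0.0142 0.0149 0.0138 0.0136 0.0137 0.0142] [  72.6   11.3  -48.4 -109.7 -166.3  135.5]
corner mod60 12.499160927081777
[[ 9.413e-01 -3.375e-01 -2.000e-04]
 [-3.375e-01 -9.413e-01  2.000e-04]
 [-3.000e-04 -1.000e-04 -1.000e+00]]
```

>>> {"op": "servo_tool", "data": {
  "deltas": [0, -0.067, 0.6, 0, 0, 0, 0.6, 0, 0, 0, 0.6, 0, 0, 0, 0.6, 0, 0, 0, 0.4, 0, 0, 0, 0.28, 0, 0, 0, 0, 0, 0, 0, 0, 0],
  "fingers": 85,
  "grip_force": 30
}}

```text
t: 3.28
tool_pos: [0.5174, -0.2607, 0.0953]
eef_rot: [0.0, 0.985, -0.172, 0.001]
force: [0.2, -0.2, -0.2]
finger_gap: 0.0848
```

>>> {"op": "servo_tool", "data": {
  "deltas": [0, 0, 0, 0, 0, 0, 0, 0, 0, 0, 0, 0, 0, 0, 0, 0, 0, 0, 0, 0, 0, 0, 0, 0],
  "fingers": 48
}}

```text
t: 4.03
tool_pos: [0.5175, -0.2608, 0.0957]
eef_rot: [0.001, 0.985, -0.172, 0.001]
force: [-0.3, 0.4, 6.0]
finger_gap: 0.048
```

```bash
python3 - <<'E'
from h import *
s=snap('wrist','w2');g=snap('scene','s2')
f=s['frame'][:,:,::-1];r=lambda a,k:cv2.resize(a,None,fx=k,fy=k,interpolation=cv2.INTER_CUBIC)
a=cv2.resize(f,(400,300)); b=r(g['frame'][240:390,50:200,::-1],400/150)
cv2.imwrite('pics/m3.png',np.hstack([cv2.copyMakeBorder(a,0,100,0,0,0),b]))
E
```

```text
(no output)
```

View pics/m3.png

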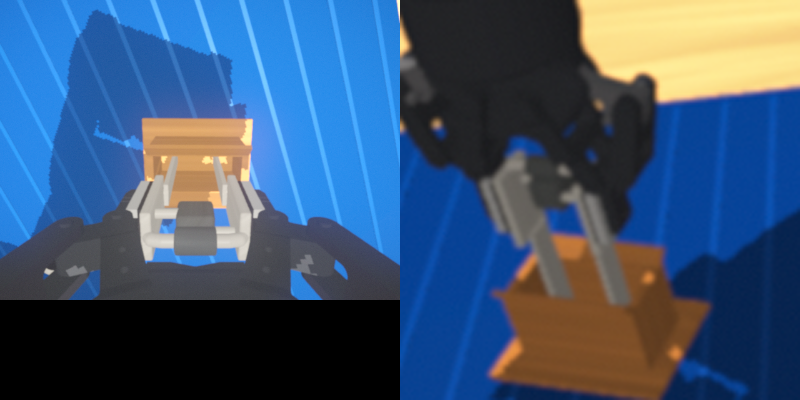

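The tongs are held well, with a gap of 48 mm and the plates seated. I'll lift, go above the nut and twist to its flats.

>>> {"op": "servo_tool", "data": {
  "deltas": [0, 0, -0.1, 0, 0, 0, -0.3, 0, 0, 0, -0.4, 0, 0, 0, -0.5, 0, 0, 0, -0.2, 0, 0, 0, 0, 0]
}}

```text
t: 4.88
tool_pos: [0.517, -0.2604, 0.1847]
eef_rot: [0.0, 0.985, -0.172, 0.0]
force: [-0.1, 1.0, -1.4]
finger_gap: 0.0482
```

>>> {"op": "servo_tool", "data": {
  "deltas": [-0.06, -0.254, 0, 0, -0.123, -0.507, 0, 0, -0.123, -0.507, 0, 0, -0.123, -0.507, 0, 0, -0.123, -0.507, 0, 0, -0.123, -0.507, 0, 0, -0.123, -0.507, 0, 0, -0.123, -0.507, 0, 0, -0.063, -0.253, 0, 0, 0, 0, 0, 0]
}}

```text
t: 6.12
tool_pos: [0.5437, -0.0106, 0.184]
eef_rot: [0.0, 0.985, -0.171, -0.001]
force: [-0.1, -0.4, -0.2]
finger_gap: 0.0482
```

>>> {"op": "servo_tool", "data": {
  "deltas": [0, 0, 0, -0.668, 0, 0, 0, -0.668, 0, 0, 0, -0.668, 0, 0, 0, -0.668, 0, 0, 0, -0.668, 0, 0, 0, -0.67, 0, 0, 0, -0.67, 0, 0, 0.3, 0, 0, 0, 0.3, 0, 0, 0, 0, 0, 0, 0, 0, 0]
}}

```text
t: 7.5
tool_pos: [0.5443, -0.0121, 0.1491]
eef_rot: [0.0, 0.994, 0.107, 0.0]
force: [0.6, -0.1, -1.5]
finger_gap: 0.048
```

```bash
python3 - <<'E'
from h import *
s=snap('wrist','w3');g=snap('scene','s3')
o=manip.get_obs();print(o['tool_pos'],o['eef_rot'],o['finger_gap'],o['t'])
f=s['frame'][:,:,::-1];r=lambda a,k:cv2.resize(a,None,fx=k,fy=k,interpolation=cv2.INTER_CUBIC)
p=proj(s,[.544,-.012,.028]);print(p)
cv2.imwrite('pics/m4.png',np.hstack([cv2.resize(f[60:,140:500],(400,466)),cv2.copyMakeBorder(r(g['frame'][240:390,220:370,::-1],400/150),0,66,0,0,0)]))
E
```

```text
[ 0.54432531 -0.01184212  0.14928749] [2.59030899e-04 9.94213015e-01 1.07424313e-01 6.55652706e-04] 0.04798240879481727 7.6
[315.85438984 233.02933338]
```

View pics/m4.png

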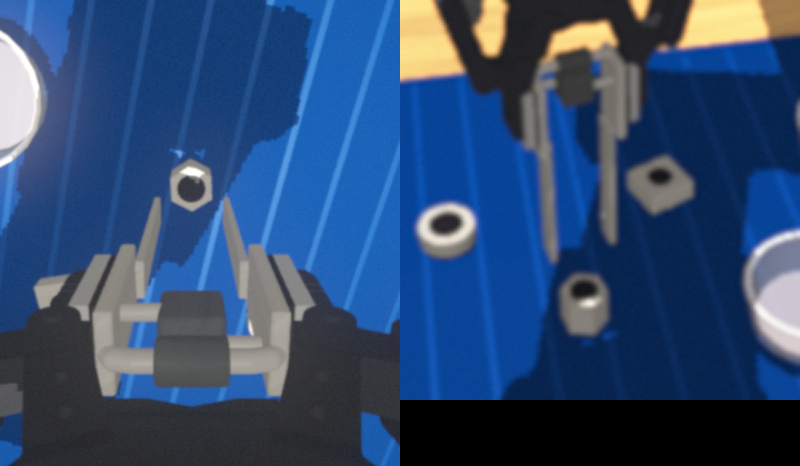

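```bash
python3 - <<'E'
from h import *
s=load('w3'); o=manip.get_obs()
P=lambda x,y:(140+x/1.1111,60+y/1.1095)
n=ray(s,*P(191,184),.028);print('nut',n)
from scipy.spatial.transform import Rotation as R
q=o['eef_rot'];M=R.from_quat([*q[1:],q[0]]).as_matrix();T=o['tool_pos']
print('nut in tool',(M.T@(n-T)).round(4), 'ydir',np.degrees(np.arctan2(M[1,1],M[0,1])))
for y in(-19,-16,16,19):
  for x in(-7,7):
    u=proj(s,T+M@np.array([x/1e3,y/1e3,.0867]));print(x,y,((u-[140,60])*[1.1111,1.1095]).round(0))
for x in(-12,12):
    u=proj(s,T+M@np.array([x/1e3,.019,-.0433]));print('plate top',x,((u-[140,60])*[1.1111,1.1095]).round(0))
f=s['frame'][:,:,::-1]
cv2.imwrite('pics/m5.png',cv2.resize(f[190:330,230:390],None,fx=5,fy=5,interpolation=cv2.INTER_CUBIC)[:600])
E
```

```text
nut [ 0.5481852  -0.00842091  0.028     ]
nut in tool [ 0.0044 -0.0026  0.1213] ydir -77.66630106889212
-7 -19 [160. 220.]
7 -19 [159. 194.]
-7 -16 [165. 220.]
7 -16 [165. 194.]
-7 16 [226. 220.]
7 16 [227. 194.]
-7 19 [232. 220.]
7 19 [233. 194.]
plate top -12 [276. 398.]
plate top 12 [281. 312.]
```

View pics/m5.png

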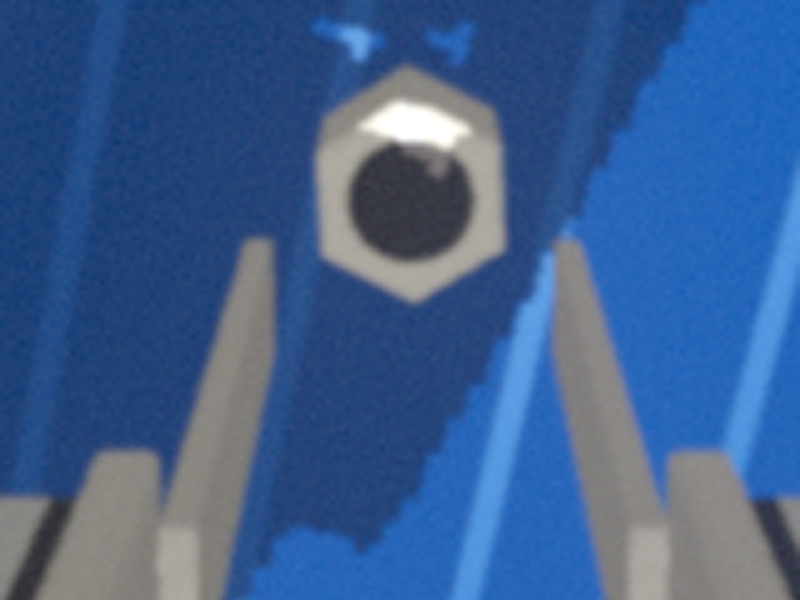

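```bash
python3 - <<'E'
from h import *
s=load('w3'); o=manip.get_obs()
from scipy.spatial.transform import Rotation as R
q=o['eef_rot'];M=R.from_quat([*q[1:],q[0]]).as_matrix();T=o['tool_pos']
f=lambda x,y,z:(M.T@(ray(s,230+x/5,190+y/5,z)-T)).round(4)
zf=T[2]-.0867
L=[f(274,240,zf),f(274,353,zf),f(556,242,zf),f(556,351,zf)];print(L,np.mean(L,0))
print('nut',f(411,200,.028))
c=[f(318,250,.028),f(412,303,.028),f(505,250,.028)];print(c)
E
```

```text
[array([ 0.0054, -0.0181,  0.0867]), array([-0.0082, -0.0183,  0.0867]), array([0.0051, 0.0142, 0.0867]), array([-0.008 ,  0.0145,  0.0867])] [-0.001425 -0.001925  0.0867  ]
nut [ 0.0015 -0.0024  0.1213]
[array([-0.0053, -0.0147,  0.1213]), array([-0.0126, -0.0023,  0.1213]), array([-0.0052,  0.01  ,  0.1213])]
```

>>> {"op": "servo_tool", "data": {
  "deltas": [0.05, -0.005, 0, 0, 0, 0, 0.15, 0, 0, 0, 0.25, 0, 0, 0, 0.25, 0, 0, 0, 0.16, 0, 0, 0, 0.1, 0, 0, 0, 0, 0, 0, 0, 0, 0]
}}

```text
t: 8.6
tool_pos: [0.5471, -0.0106, 0.0943]
eef_rot: [0.0, 0.994, 0.108, 0.0]
force: [0.8, -0.4, -0.7]
finger_gap: 0.0486
```

```bash
python3 - <<'E'
from h import *
s=snap('wrist','w4');g=snap('scene','s4')
o=manip.get_obs();print(o['tool_pos'],o['force'],o['finger_gap'],o['t'])
f=s['frame'][:,:,::-1];r=lambda a,k:cv2.resize(a,None,fx=k,fy=k,interpolation=cv2.INTER_CUBIC)
cv2.imwrite('pics/m6.png',np.hstack([r(f[170:310,240:380],400/140),r(g['frame'][280:380,240:340,::-1],4)]))
E
```

```text
[ 0.54705371 -0.01060912  0.09434402] [-0.37733677  0.02155673 -0.51045093] 0.048013857425985663 8.7
```

View pics/m6.png

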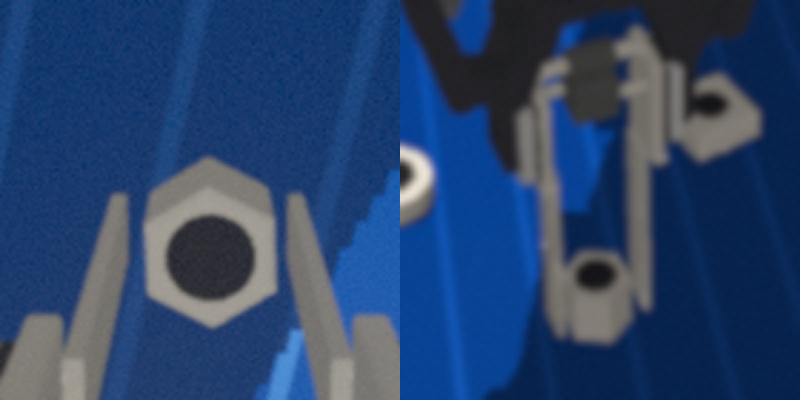

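```bash
python3 - <<'E'
from h import *
s=load('w4'); o=manip.get_obs()
from scipy.spatial.transform import Rotation as R
q=o['eef_rot'];M=R.from_quat([*q[1:],q[0]]).as_matrix();T=o['tool_pos']
k=140/400
f=lambda x,y,z:(M.T@(ray(s,240+x*k,170+y*k,z)-T)).round(4)
zf=T[2]-.0867
print([f(128,195,zf),f(128,262,zf),f(288,195,zf),f(288,262,zf)]);print('nut',f(211,257,.028),f(212,328,.028))
E
```

```text
[array([ 0.0054, -0.0183,  0.0867]), array([-0.0088, -0.0186,  0.0867]), array([0.0054, 0.0138, 0.0867]), array([-0.0087,  0.014 ,  0.0867])]
nut [-0.0011 -0.0017  0.0663] [-0.0151 -0.0015  0.0663]
```

The nut sits centred between the jaws to within 1 mm, with its flats parallel. Pinch.

>>> {"op": "servo_tool", "data": {
  "deltas": [0, 0, 0, 0, 0, 0, 0, 0, 0, 0, 0, 0, 0, 0, 0, 0],
  "fingers": 37,
  "grip_force": 35
}}

```text
t: 9.2
tool_pos: [0.5471, -0.0105, 0.0945]
eef_rot: [0.0, 0.994, 0.108, 0.001]
force: [-0.6, 1.0, 5.3]
finger_gap: 0.038
```

>>> {"op": "servo_tool", "data": {
  "deltas": [0, 0, -0.08, 0, 0, 0, -0.2, 0, 0, 0, -0.4, 0, 0, 0, -0.32, 0, 0, 0, 0, 0, 0, 0, 0, 0]
}}

```text
t: 9.95
tool_pos: [0.5465, -0.0105, 0.1533]
eef_rot: [-0.0, 0.994, 0.108, -0.001]
force: [-0.7, -0.4, -2.0]
finger_gap: 0.0381
```

```bash
python3 - <<'E'
from h import *
s=snap('wrist','w5');g=snap('scene','s5');t=snap('top','t5')
o=manip.get_obs();print(o['tool_pos'],o['force'],o['finger_gap'],o['t'])
f=s['frame'][:,:,::-1];r=lambda a,k:cv2.resize(a,None,fx=k,fy=k,interpolation=cv2.INTER_CUBIC)
print(proj(g,[.5475,-.011,.06]))
cv2.imwrite('pics/m7.png',np.hstack([r(f[40:320,100:380],400/280),r(g['frame'][240:390,240:420,::-1],400/150)[:400,:400]]))
E
```

```text
[ 0.54652172 -0.01050296  0.15315402] [ 0.57985397  0.29443771 -1.11924847] 0.037524772839723664 10.1
[289.25028555 333.24870048]
```

View pics/m7.png

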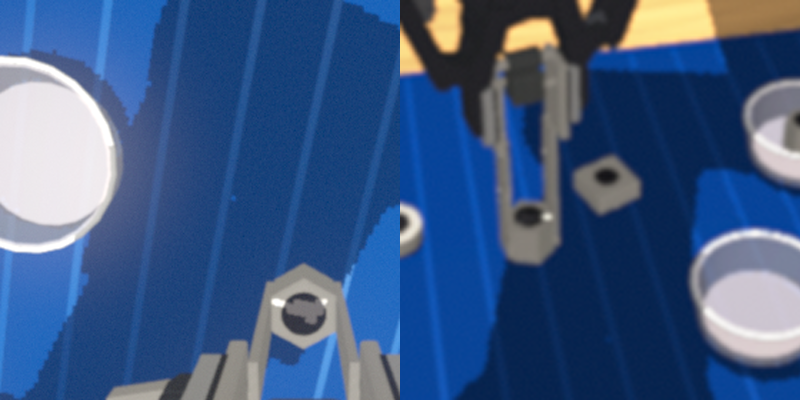

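The nut is pinched and lifted, still vertical between the jaws. Now to above the cup.

>>> {"op": "servo_tool", "data": {
  "deltas": [0.06, -0.138, 0, 0, 0.117, -0.276, 0, 0, 0.176, -0.414, 0, 0, 0.176, -0.414, 0, 0, 0.176, -0.414, 0, 0, 0.117, -0.276, 0, 0, 0.056, -0.136, 0, 0, 0, 0, 0, 0, 0, 0, 0, 0]
}}

```text
t: 11.22
tool_pos: [0.5717, 0.1213, 0.1539]
eef_rot: [0.0, 0.994, 0.107, -0.0]
force: [0.3, -0.4, -1.1]
finger_gap: 0.0379
```

```bash
python3 - <<'E'
from h import *
s=snap('wrist','w6');g=snap('scene','s6')
o=manip.get_obs();print(o['tool_pos'],o['force'],o['finger_gap'],o['t'])
f=s['frame'][:,:,::-1];r=lambda a,k:cv2.resize(a,None,fx=k,fy=k,interpolation=cv2.INTER_CUBIC)
cv2.imwrite('pics/m8.png',np.hstack([r(f[150:350,210:410],2),r(g['frame'][260:400,310:450,::-1],400/140)]))
E
```

```text
[0.57177965 0.12126834 0.1539625 ] [-0.65935747  0.34277185 -1.14984729] 0.03735441432172785 11.325
```

View pics/m8.png

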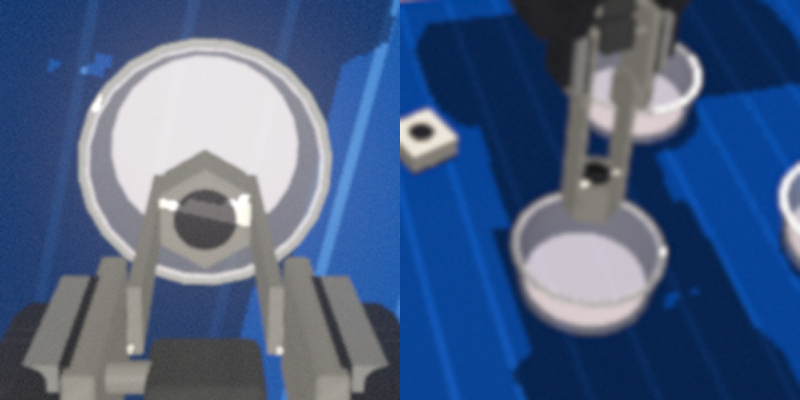

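```bash
python3 - <<'E'
from h import *
s=load('w6'); o=manip.get_obs()
from scipy.spatial.transform import Rotation as R
q=o['eef_rot'];M=R.from_quat([*q[1:],q[0]]).as_matrix();T=o['tool_pos']
f=lambda x,y,z:(M.T@(ray(s,210+x/2,150+y/2,z)-T)).round(4)
print('cup',f(205,161,.034),f(79,161,.034),f(331,161,.034),'floor',f(204,147,.008)); print('nut',f(205,217,T[2]-.0665))
E
```

```text
cup [ 0.0016 -0.0025  0.12  ] [ 0.0016 -0.0436  0.12  ] [0.0017 0.0387 0.12  ] floor [ 0.0004 -0.0028  0.146 ]
nut [-0.0004 -0.0025  0.0665]
```

Cup and nut centres agree within 2 mm. Descend.

>>> {"op": "servo_tool", "data": {
  "deltas": [0.025, 0, 0, 0, 0, 0, 0.15, 0, 0, 0, 0.25, 0, 0, 0, 0.25, 0, 0, 0, 0.15, 0, 0, 0, 0.08, 0, 0, 0, 0.02, 0, 0, 0, 0, 0, 0, 0, 0, 0]
}}

```text
t: 12.45
tool_pos: [0.5734, 0.1222, 0.1003]
eef_rot: [0.0, 0.994, 0.108, 0.0]
force: [-0.3, 0.1, -1.3]
finger_gap: 0.0381
```

>>> {"op": "servo_tool", "data": {
  "deltas": [0, 0, 0.01, 0, 0, 0, 0, 0, 0, 0, 0, 0]
}}

```text
t: 12.82
tool_pos: [0.5733, 0.1222, 0.0994]
eef_rot: [0.0, 0.994, 0.108, 0.0]
force: [-0.4, -1.1, -1.6]
finger_gap: 0.0377
```

>>> {"op": "servo_tool", "data": {
  "deltas": [0, 0, 0.01, 0, 0, 0, 0, 0, 0, 0, 0, 0]
}}

```text
t: 13.2
tool_pos: [0.5733, 0.1222, 0.0987]
eef_rot: [-0.0, 0.994, 0.108, -0.0]
force: [-0.9, 0.3, -2.2]
finger_gap: 0.0376
```

>>> {"op": "servo_tool", "data": {
  "deltas": [0, 0, 0.01, 0, 0, 0, 0, 0, 0, 0, 0, 0]
}}

```text
t: 13.58
tool_pos: [0.5733, 0.1223, 0.0985]
eef_rot: [0.0, 0.994, 0.108, 0.0]
force: [-1.3, -0.7, 4.6]
finger_gap: 0.0377
```

>>> {"op": "servo_tool", "data": {
  "deltas": [0, 0, 0.01, 0, 0, 0, 0, 0, 0, 0, 0, 0]
}}

```text
t: 13.95
tool_pos: [0.5734, 0.1223, 0.0985]
eef_rot: [0.0, 0.994, 0.108, 0.001]
force: [-2.9, -0.0, 8.6]
finger_gap: 0.0382
```

Contact came at z 0.0985, as predicted. Release the nut while still holding the tongs, then look.

>>> {"op": "servo_tool", "data": {
  "deltas": [0, 0, 0, 0, 0, 0, 0, 0, 0, 0, 0, 0, 0, 0, 0, 0],
  "fingers": 48
}}

```text
t: 14.45
tool_pos: [0.5732, 0.1222, 0.0974]
eef_rot: [-0.0, 0.994, 0.108, -0.0]
force: [0.3, -0.3, -1.0]
finger_gap: 0.0478
```

```bash
python3 - <<'E'
from h import *
s=snap('wrist','w7');g=snap('scene','s7')
o=manip.get_obs();print(o['tool_pos'],o['force'],o['finger_gap'],o['t'])
f=s['frame'][:,:,::-1];r=lambda a,k:cv2.resize(a,None,fx=k,fy=k,interpolation=cv2.INTER_CUBIC)
cv2.imwrite('pics/m9.png',np.hstack([r(f[170:370,210:410],2),r(g['frame'][260:400,310:450,::-1],400/140)]))
E
```

```text
[0.57324249 0.12223524 0.09743725] [-0.03946679 -0.35440426 -1.02817672] 0.04832438497943452 14.55
```

View pics/m9.png

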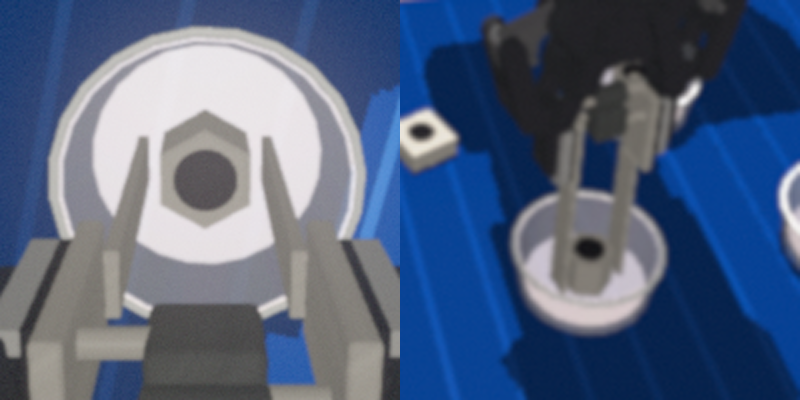

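The nut stands upright near the middle of the cup, clear of both legs. That was picture 12, the viewing limit, so later checks are numeric. Lift, twist back and return.

>>> {"op": "servo_tool", "data": {
  "deltas": [0, 0, -0.08, 0, 0, 0, -0.2, 0, 0, 0, -0.35, 0, 0, 0, -0.4, 0, 0, 0, -0.35, 0, 0, 0, -0.15, 0, 0, 0, 0, 0.586, 0, 0, 0, 0.82, 0, 0, 0, 0.82, 0, 0, 0, 0.82, 0, 0, 0, 0.82, 0, 0, 0, 0.82]
}}

```text
t: 16.05
tool_pos: [0.5731, 0.1222, 0.1892]
eef_rot: [0.0, 0.985, -0.174, -0.0]
force: [-0.6, 0.3, -1.5]
finger_gap: 0.0479
```

>>> {"op": "servo_tool", "data": {
  "deltas": [0.054, 0.266, 0, 0, 0.115, 0.565, 0, 0, 0.135, 0.665, 0, 0, 0.135, 0.665, 0, 0, 0.135, 0.665, 0, 0, 0.135, 0.665, 0, 0, 0.135, 0.665, 0, 0, 0.135, 0.665, 0, 0, 0.135, 0.665, 0, 0, 0.115, 0.565, 0, 0, 0.054, 0.266, 0, 0, 0, 0, 0, 0]
}}

```text
t: 17.55
tool_pos: [0.5164, -0.261, 0.1891]
eef_rot: [-0.0, 0.985, -0.173, -0.0]
force: [0.7, 0.3, -0.8]
finger_gap: 0.0479
```

>>> {"op": "servo_tool", "data": {
  "deltas": [0, 0, 0, 0, 0, 0, 0, 0]
}}

```text
t: 17.8
tool_pos: [0.517, -0.2593, 0.1895]
eef_rot: [-0.0, 0.985, -0.172, 0.0]
force: [0.1, 0.3, -0.8]
finger_gap: 0.048
```

```bash
python3 - <<'E'
from h import *
s=snap('wrist','w8'); t=snap('top','t8'); snap('scene','s8')
o=manip.get_obs();print(o['tool_pos'],o['eef_rot'],o['force'],o['finger_gap'],o['t'])
from scipy.spatial.transform import Rotation as R
q=o['eef_rot'];M=R.from_quat([*q[1:],q[0]]).as_matrix();T=o['tool_pos']
print('to stand, tool axes mm',(M.T@(np.array([.5174,-.2607,.0957])-T)*1e3).round(2),'ydir',np.degrees(np.arctan2(M[1,1],M[0,1])))
# tongs/gripper seen by wrist cam vs. earlier frame w2 (same grip): shift of the plates' region
a=load('w2')['frame'];b=s['frame']
tm=cv2.cvtColor(a[320:425,225:405],cv2.COLOR_RGB2GRAY)
r=cv2.matchTemplate(cv2.cvtColor(b,cv2.COLOR_RGB2GRAY)[300:445,205:425],tm,cv2.TM_CCOEFF_NORMED);print(cv2.minMaxLoc(r)[1:4:2],'expected (20,20)')
# cup circle + bore in top view
g=cv2.cvtColor(t['frame'],cv2.COLOR_RGB2GRAY)
c=cv2.HoughCircles(cv2.resize(g[110:185,245:325],None,fx=4,fy=4,interpolation=cv2.INTER_CUBIC),cv2.HOUGH_GRADIENT,1,200,param1=150,param2=20,minRadius=70,maxRadius=100)
print(c); roi=g[130:165,265:300]; ys,xs=np.where(roi<70);print('dark bore px',xs.mean()+265,ys.mean()+130,len(xs))
print('predicted floor-centre/bore',proj(t,[.5717,.1205,.032]))
E
```

```text
[ 0.51702543 -0.25977648  0.18942984] [-1.45521305e-06  9.85096274e-01 -1.72003863e-01  5.55972824e-05] [-0.53917146 -0.29815454 -0.40163325] 0.04780885983541045 17.95
to stand, tool axes mm [ 0.66  0.74 93.73] ydir -109.80869667250683
(0.9676800966262817, (20, 20)) expected (20,20)
[[[150.5 146.5  88.6]]]
dark bore px 281.4264705882353 148.7058823529412 68
predicted floor-centre/bore [281.82881282 145.81887072]
```

The tongs have not shifted in the grip. Insert into the stand.

>>> {"op": "servo_tool", "data": {
  "deltas": [0.011, 0.012, 0, 0, 0, 0, 0.2, 0, 0, 0, 0.35, 0, 0, 0, 0.35, 0, 0, 0, 0.3, 0, 0, 0, 0.2, 0, 0, 0, 0.1, 0, 0, 0, 0, 0, 0, 0, 0, 0]
}}

```text
t: 19.08
tool_pos: [0.5175, -0.2615, 0.0999]
eef_rot: [0.0, 0.985, -0.172, 0.001]
force: [-1.0, -0.6, -1.1]
finger_gap: 0.0486
```

>>> {"op": "servo_tool", "data": {
  "deltas": [0, 0, 0.025, 0, 0, 0, 0, 0, 0, 0, 0, 0]
}}

```text
t: 19.45
tool_pos: [0.5173, -0.2613, 0.0979]
eef_rot: [0.0, 0.985, -0.172, 0.0]
force: [-0.3, 0.0, -0.1]
finger_gap: 0.0476
```

>>> {"op": "servo_tool", "data": {
  "deltas": [0, 0, 0.02, 0, 0, 0, 0, 0, 0, 0, 0, 0]
}}

```text
t: 19.82
tool_pos: [0.5172, -0.2613, 0.0966]
eef_rot: [-0.0, 0.985, -0.173, -0.0]
force: [-0.0, -0.0, -0.6]
finger_gap: 0.0476
```

>>> {"op": "servo_tool", "data": {
  "deltas": [0, 0, 0.02, 0, 0, 0, 0, 0, 0, 0, 0, 0]
}}

```text
t: 20.2
tool_pos: [0.5174, -0.2614, 0.0957]
eef_rot: [0.0, 0.985, -0.172, 0.0]
force: [0.3, 1.0, 1.8]
finger_gap: 0.048
```

>>> {"op": "servo_tool", "data": {
  "deltas": [0, 0, 0.015, 0, 0, 0, 0, 0, 0, 0, 0, 0]
}}

```text
t: 20.58
tool_pos: [0.5176, -0.2615, 0.0952]
eef_rot: [0.0, 0.985, -0.173, 0.001]
force: [-0.5, 0.2, 5.5]
finger_gap: 0.048
```

Seated on the well floor at the same height as before. Let go slowly and withdraw.

>>> {"op": "servo_tool", "data": {
  "deltas": [0, 0, 0, 0, 0, 0, 0, 0, 0, 0, 0, 0],
  "fingers": 58
}}

```text
t: 20.95
tool_pos: [0.5171, -0.2612, 0.0943]
eef_rot: [-0.0, 0.985, -0.172, -0.0]
force: [-0.0, -0.2, -0.4]
finger_gap: 0.0577
```

>>> {"op": "servo_tool", "data": {
  "deltas": [0, 0, 0, 0, 0, 0, 0, 0, 0, 0, 0, 0, 0, 0, 0, 0],
  "fingers": 85
}}

```text
t: 21.45
tool_pos: [0.5172, -0.2613, 0.0946]
eef_rot: [-0.0, 0.985, -0.173, 0.0]
force: [0.4, -0.7, 0.6]
finger_gap: 0.0849
```

>>> {"op": "servo_tool", "data": {
  "deltas": [0, 0, -0.2, 0, 0, 0, -0.4, 0, 0, 0, -0.5, 0, 0, 0, -0.6, 0, 0, 0, -0.6, 0, 0, 0, -0.5, 0, 0, 0, -0.28, 0, 0, 0, 0, 0, 0, 0, 0, 0]
}}

```text
t: 22.58
tool_pos: [0.5169, -0.2611, 0.2787]
eef_rot: [-0.0, 0.985, -0.172, -0.001]
force: [0.3, 0.4, -0.5]
finger_gap: 0.0846
```

```bash
python3 - <<'E'
from h import *
s=snap('wrist','w9'); t=snap('top','t9'); g=snap('scene','s9')
o=manip.get_obs();print(o['tool_pos'],o['force'],o['finger_gap'],o['t'])
a=load('w1')['frame'];G=lambda f:cv2.cvtColor(f,cv2.COLOR_RGB2GRAY)
def m(A,B,u0,v0,u1,v1,p=15):
    r=cv2.matchTemplate(G(B)[v0-p:v1+p,u0-p:u1+p],G(A)[v0:v1,u0:u1],cv2.TM_CCOEFF_NORMED);_,v,_,l=cv2.minMaxLoc(r);return round(v,3),(l[0]-p,l[1]-p)
print('wrist tongs head',m(a,s['frame'],262,200,352,245),' wrist camera moved', np.abs(load('w1')['t']-s['t']).max())
print('wrist stand edge',m(a,s['frame'],255,155,367,180))
print('scene tongs',m(load('scene0')['frame'],g['frame'],80,292,142,335),' stand',m(load('scene0')['frame'],g['frame'],85,350,165,388))
x=load('w1');print('expected px shift of tongs top',proj(s,[.516,-.26,.139])-proj(x,[.516,-.26,.139]))
f=G(g['frame'])[330:380,345:405];n=cv2.connectedComponentsWithStats((f<70).astype(np.uint8));print('scene dark in cup',n[2][1:].tolist(),n[3][1:]+[345,330],'pred bore',proj(g,[.5725,.122,.032]))
E
```

```text
[ 0.51702124 -0.26114375  0.27854929] [-0.23948741  0.30890416  0.48026853] 0.08480034480810873 22.725
wrist tongs head (0.918, (6, 0))  wrist camera moved 0.005080900488158804
wrist stand edge (0.984, (3, 0))
scene tongs (0.892, (0, 0))  stand (0.743, (0, 0))
expected px shift of tongs top [4.88444839 0.31240265]
scene dark in cup [[0, 0, 60, 50, 699], [49, 0, 11, 15, 73], [28, 15, 7, 5, 28], [0, 49, 1, 1, 1]] [[369.97711016 366.91130186]
 [400.93150685 334.10958904]
 [376.03571429 346.67857143]
 [345.         379.        ]] pred bore [376.75753286 345.67409439]
```

```bash
python3 -c "
from cell import manip
print(manip.finish_job())"
```

```text
the job is handed in; nothing more can be done
None
```

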